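# Rack the washed plates

## Robot

A 6-joint arm with a two-finger parallel gripper is mounted at the origin on the work surface. World frame = base frame: x ahead of the robot, y to its left, z up, the work surface at z = 0. Lengths are in m, angles in rad, forces in N, time in s.
With the tool pointing down it reaches from about 0.25 to 0.775 m from the base axis. Payload 4 kg.
Tool frame: the origin (TCP) lies at the very end of the fingers, on their centre line; the grasp point (between the pads) lies 19 mm behind it (robot.pinch_z is the distance from the TCP to the grasp point, in m); z points along the fingers, y is the line along which they close (so a half turn about z gives the same grasp; the last joint's range is limited). The gripper opens to 94 mm and grips with 3 to 60 N. Pads are 16 mm wide; open, the fingers measure 119 mm over their backs; the gripper's body (75 mm by 177 mm) begins 78 mm behind the grasp point.
Start: joints at [-1.357, 0.087, 1.371, -0, 1.684, -0.103], TCP at [0.171, -0.523, 0.206] pointing down, gripper open.
Joint ranges: [-3.1, 3.1], [-0.76, 2.03], [0.27, 2.55], [-1.08, 4.22], [0.17, 2.65], [-2.57, 2.57]. Speed limits (rad/s): [2.79, 2.79, 3.14, 3.14, 3.14, 3.14].

## Interface

Orientations are given as [roll, pitch, yaw] about the fixed x, y, z axes, in that order (R = Rz(yaw) Ry(pitch) Rx(roll)).
In Python, from bench import robot gives the robot as it stands.
- The arm moves only by the tool arm_command, never from a script. Its argument "targets" is one flat list of numbers, 7 for each row, row after row: the turn, a rotation vector about the tool's x, y, z in degrees, then the shift along the tool's x, y, z in mm, then the closure, from -1 (fully open) to 1 (shut). In form: [ax, ay, az, x, y, z, hand, ax, ay, az, x, y, z, hand, ...]. A call has 1 to 20 rows; each row is the pose to reach, as a shift and turn from the pose commanded when the call began, along the tool's axes at that moment; what a row does not reach only later rows make up. A row lasts 1/10 s, in which the tool goes at most 50 mm and 8.59 degrees, less where a joint would pass 70% of its speed; a pose out of reach is approached as far as the arm can. A call with a gripper value outside its range is refused whole. The fingers move at their own pace and stop on an object; the grip force is fixed at half the most. Time passes only in rows, so rows that repeat a pose let the fingers close. It gives the time, the measured TCP pose, the force, the opening and the grip force at its end, in the units of the state.
- robot.get_obs(): the state, without advancing time (a new reading comes with each control period).
- robot.snapshot(name): name is "side" or "top"; returns a dict with "color" (400x640x3 uint8, red, green, blue), "range_z" (400x640 float32, m along the optical axis (not along the pixel's ray), 0 where there is no reading), "fx", "fy", "cx", "cy" (pixels), "T" (4x4, takes a point from camera to world coordinates). Camera axes: x right, y down, z forward; pixel columns grow to the right and rows downward; lengths in m; the calibration is good to about 2 mm. A picture is of the moment at which its call begins.
- robot.close_job(): hands the job in; it is judged then, once.
The state is a dict: "time": time; "joint_positions": joint angles; "qvel": joint speeds; "joint_torque": joint torques, N m; "tool_pos": TCP position; "ee_rot": TCP orientation; "wrist_force": force on the tool from outside, world axes, zero at the start; "wrist_torque": the same for the moment, N m; "width": finger opening in m; "finger_force": force on a finger pad.
Only numpy, scipy, OpenCV 4.12 (cv2) and the standard library are available. Lean on these libraries where they do the work, as an engineer would, in place of code of your own. Each camera call takes 0.05 s, during which the arm holds its last target. There are 200 camera calls.

## Task

Take the two washed steel plates out of the blue washing-up tub and stand each one upright in the wire dish rack, in an empty gap of its own between the tines. Lower them until they rest on the rack's bottom wires and let go there; don't drop them. Leave the saucer and the small lid standing in the rack and the little bowl in the tub where they are.

Things in the scene. Friction and masses are not known exactly. Their poses are not given: they have to be found in the camera images.
- rack: Fixed stainless wire dish rack, 240 mm (x) by 330 mm (y), outer rim wire 85 mm high. Origin: on the counter under its middle; z up. Two rows of upright tines, at x = -45 and +45 mm, 5 mm thick, tips 110 mm above the counter; each row has 8 tines at 38 mm pitch along y, so there are 7 gaps, 33 mm clear, centred at y = -114, -76, -38, 0, 38, 76, 114 mm. The five middle gaps are empty
- rack_rest (a point): Middle of the middle gap, level with the tops of the two bottom wires (28 mm above the counter), which run along y at x = -35 and +35 mm; axes as the rack's. A plate in a gap lies in the rack's x-z plane and sags between these wires: standing upright, the dinner plate's centre is then 111 mm above the counter, the side plate's 96 mm
- tub: Blue plastic washing-up tub, fixed, outside 268 mm (x, without its two handles) by 238 mm (y), 95 mm high, walls and floor 4 mm. Origin: centre of its underside; z up. The dinner plate leans on its +y wall, the side plate on its -y wall
- dinner_plate: Larger steel plate, flat-bottomed, straight-sided, rolled rim: 180 mm diameter, 18 mm deep overall, 3 mm wall, about 0.22 kg. Origin: on its axis at mid depth; z: its axis, out of the eating side. At the start it stands on edge in the tub, leaning 20 degrees from upright, underside on the top edge of the +y wall, eating side inward; its upper edge is free to be pinched across the 18 mm from above
- side_plate: Smaller steel plate of the same kind: 152 mm diameter, 18 mm deep, 3 mm wall, about 0.16 kg. Origin: on its axis at mid depth; z: its axis, out of the eating side. At the start it leans 20 degrees from upright in the same way on the tub's -y wall, eating side inward, upper edge free
- saucer: Small steel saucer, 124 mm diameter, 18 mm deep, already standing in the rack's end gap at y = -114 mm, top about 142 mm above the counter. Origin: on its axis at mid depth; z: its axis. To be left
- small_lid: Small steel pot lid, 124 mm diameter, 16 mm deep, already standing in the rack's end gap at y = +114 mm, its black knob pointing outward over the rack's end, top about 142 mm above the counter. Origin: on its axis at mid depth of the disc; z: its axis. To be left
- katori: Small steel bowl, 84 mm across, 36 mm high, standing on the floor of the tub between the two plates. Origin: centre of its underside. To be left
Mind the look-alikes: they are no part of the job. What is shaped like the dinner_plate but orange or red is not meant.

How it is judged:
At the end, for the whole second after the job is handed in: Both plates stand let go and at rest in gaps of the rack: axis within 25 degrees of level and of the rack's y, centre within 20 mm of the rack's middle (x), between the end tines, within 9 mm of resting height (111 and 96 mm). Saucer and lid within 30 mm of their start, the bowl within 40 mm (angle between dinner_plate's own z axis and vertical between 1.134 and 2.007 rad and angle between the z axis of each of dinner_plate, side_plate and the y axis of rack, either way round below 0.44 rad and x of dinner_plate in the frame of rack between -0.02 and 0.02 m and y of dinner_plate in the frame of rack between -0.13 and 0.13 m and z of dinner_plate in the frame of rack between 0.102 and 0.12 m and linear speed of each of dinner_plate, side_plate below 0.02 m/s and angle between side_plate's own z axis and vertical between 1.134 and 2.007 rad and x of side_plate in the frame of rack between -0.02 and 0.02 m and y of side_plate in the frame of rack between -0.13 and 0.13 m and z of side_plate in the frame of rack between 0.087 and 0.105 m and distance of each of saucer, small_lid from where it was at the start of the episode below 0.03 m and distance of katori from where it was at the start of the episode below 0.04 m); the robot touches nothing.
It fails at once if a plate is dropped: it moves faster than 0.5 m/s while no finger touches it ((contact force between the fingers and dinner_plate below 0.2 N and linear speed of dinner_plate above 0.5 m/s) or (contact force between the fingers and side_plate below 0.2 N and linear speed of side_plate above 0.5 m/s)).
It fails at once if the saucer or the small lid in the rack is moved more than 30 mm (distance of any of saucer, small_lid from where it was at the start of the episode above 0.03 m).
It fails at once if the bowl in the tub is moved more than 40 mm (distance of katori from where it was at the start of the episode above 0.04 m).
It also fails if it takes over 64 s, if anything falls off the work surface, if the arm or the gripper's body presses on something with over 40 N, if the wrist force passes 120 N, or if a joint passes its speed limit or range.

## Working session

There is one attempt and no reset: what is moved stays moved. The work goes in short steps, Python scripts to look and compute and a tool call to move; the robot and the scene stay as the last step left them, time stands still between calls to the robot, and variables do not carry over. Pictures are saved under pics/ and viewed, at most 10 in all, crops included, and the job is handed in when it is done.

Besides the shell and the picture viewer there is one more tool, called after "Emit:" by a JSON object that holds its "name" and its "arguments", one argument or row to a line. arm_command: Moves the arm, as the interface text tells. Its arguments: {"type":"object","properties":{"targets":{"type":"array"}},"required":["targets"]}

```bash
mkdir -p pics; ls
python3 - <<'E'
from bench import robot
import cv2,numpy as np
for n in("top","side"):
    s=robot.snapshot(n); cv2.imwrite(f"pics/{n}0.png",s["color"][...,::-1]); np.savez(f"{n}0.npz",**s)
    print(n,s["fx"],s["cx"],s["cy"],np.round(s["T"],3).tolist(),(s["range_z"]>0).mean())
print(robot.get_obs())
E
```

```text
pics
top 414.786938365587 315.6137983155644 200.17298372734803 [[-0.016, -0.998, 0.054, 0.422], [-1.0, 0.016, -0.0, 0.081], [-0.001, -0.054, -0.999, 1.092], [0.0, 0.0, 0.0, 1.0]] 0.99619921875
side 477.3104623778564 322.1825771830114 190.49174598573538 [[-0.949, -0.143, 0.281, 0.122], [-0.315, 0.5, -0.807, 1.109], [-0.025, -0.854, -0.519, 0.712], [0.0, 0.0, 0.0, 1.0]] 0.99597265625
{'time': 0.1, 'joint_positions': array([-1.35710967e+00,  8.78727079e-02,  1.37205842e+00,  1.25700170e-05,
        1.68356213e+00, -1.03089773e-01]), 'qvel': array([ 1.56761003e-05, -9.61873424e-04, -4.58610621e-03, -8.16276177e-04,
       -3.14383099e-04, -1.34168581e-03]), 'joint_torque': array([ 2.80730739e-03, -3.41251123e+01, -3.03299510e+01,  7.21029122e-02,
        3.04682530e-02, -9.46990326e-05]), 'tool_pos': array([ 0.17123345, -0.52217453,  0.20444845]), 'ee_rot': array([-3.13970342e+00, -2.08013053e-04,  3.16777640e-01]), 'wrist_force': array([ 0.09093599,  0.50378021, -0.82907223]), 'wrist_torque': array([-0.00780038,  0.01062575,  0.01611101]), 'finger_force': 0.0, 'width': 0.09372094350167168}
```

View pics/top0.png

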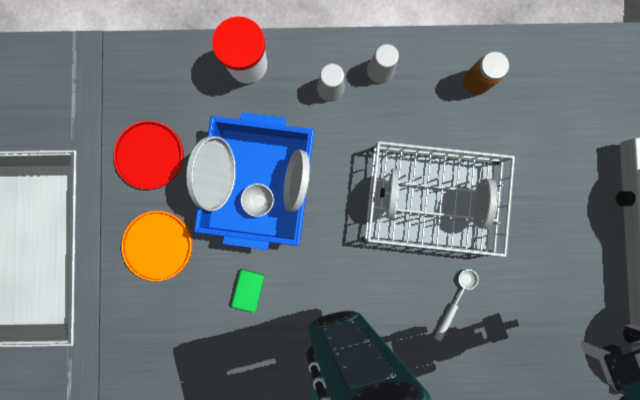

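View pics/side0.png

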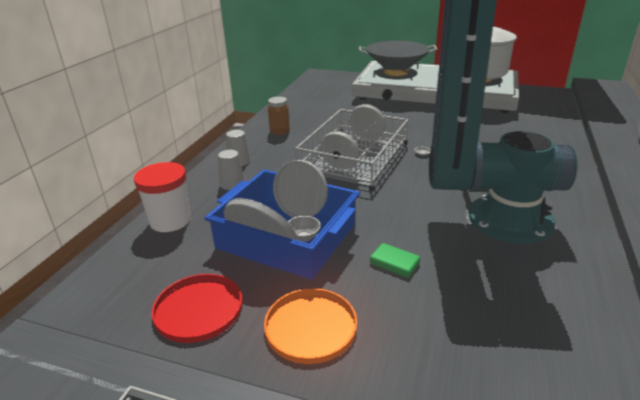

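The top view shows the tub at about (255,182), with the dinner plate at (211,174), the side plate at (297,181) and the bowl at (257,200). The rack is at about (440,200), with the lid at (390,192) and the saucer at (489,203). The side view shows the same layout, and the red and orange plates are the decoys.

```bash
cat > h.py <<'E'
import numpy as np,cv2
def cloud(s):
    z=s["range_z"];v,u=np.mgrid[:400,:640]
    p=np.stack([(u-s["cx"])/s["fx"]*z,(v-s["cy"])/s["fy"]*z,z],-1)
    return p@s["T"][:3,:3].T+s["T"][:3,3]
def rect(P):
    (c,wh,a)=cv2.minAreaRect((P[:,:2]*1000).astype(np.float32)); return np.round(c,1),np.round(wh,1),round(a,2)
E
python3 - <<'E'
from h import *
np.set_printoptions(precision=4,suppress=True)
for n,boxes in (("top",dict(tub=(100,105,330,255),dinner=(183,132,238,214),side=(280,145,315,215),katori=(238,180,277,220),rack=(340,135,520,262),lid=(375,160,402,225),saucer=(478,172,502,232))),):
    s=np.load(n+"0.npz");P=cloud(s);C=s["color"].astype(int)
    hsv=cv2.cvtColor(s["color"],cv2.COLOR_RGB2HSV)
    def get(b,m): 
        x0,y0,x1,y1=boxes[b];q=np.zeros((400,640),bool);q[y0:y1,x0:x1]=1
        return P[q&m]
    blue=(hsv[...,1]>120)&(abs(hsv[...,0].astype(int)-112)<15)
    t=get("tub",blue); t=t[(t[:,2]>.088)&(t[:,2]<.101)];print("tub rim",len(t),rect(t))
    r=get("rack",P[...,2]>.078); r=r[r[:,2]<.092];print("rack rim",len(r),rect(r))
    grey=(hsv[...,1]<60)
    for b in("dinner","side"):
        d=get(b,grey&(P[...,2]>.03));print(b,len(d),"zmax",d[:,2].max())
        c=d.copy()
        for i in range(8):
            m=c.mean(0);w=np.linalg.svd(c-m)[2][2] if len(c)<3000 else 0
            e=(d-m)@w;c=d[abs(e)<(.006 if i<4 else .0025)]
        print(" plane n",w*np.sign(w[2]),"tilt",np.degrees(np.arccos(abs(w[2]))),"mean",m,len(c))
        top=d[d[:,2]>d[:,2].max()-.012];print(" top pts mean",top.mean(0),top.min(0),top.max(0))
    for b in("lid","saucer"):
        d=get(b,P[...,2]>.118);print(b,len(d),d.mean(0),rect(d),d[:,2].max())
    k=get("katori",grey&(P[...,2]>.03)&(P[...,2]<.05));print("kat",rect(k))
E
```

```text
tub rim 2396 (array([527.1, 229.7]), array([256.9, 324.2]), 81.69)
rack rim 1566 (array([ 475.9, -223.4]), array([338.1, 247.2]), 82.85)
dinner 2491 zmax 1.0923475690431192
 plane n [-0.1351 -0.9352  0.3272] tilt 70.89914580472593 mean [0.5469 0.338  0.0913] 1861
 top pts mean [0.4222 0.0813 1.0923] [0.4222 0.0813 1.0923] [0.4222 0.0813 1.0923]
side 900 zmax 1.0923475690431192
 plane n [0.1452 0.9533 0.2649] tilt 74.63610454771124 mean [0.5252 0.1253 0.0792] 438
 top pts mean [0.4222 0.0813 1.0923] [0.4222 0.0813 1.0923] [0.4222 0.0813 1.0923]
lid 307 [ 0.4882 -0.091   0.1737] (array([449.7, -36.2]), array([ 80.6, 227.4]), 32.69) 1.0923475690431192
saucer 405 [ 0.461  -0.317   0.1514] (array([ 422. , -139.6]), array([ 93.4, 431.8]), 12.15) 1.0923475690431192
kat (array([483.4, 231.4]), array([79.6, 79.1]), 89.03)
```

Run:
```python
from h import *
np.set_printoptions(precision=4,suppress=True)
s=np.load("top0.npz");P=cloud(s);P[s["range_z"]==0]=-1
hsv=cv2.cvtColor(s["color"],cv2.COLOR_RGB2HSV);grey=hsv[...,1]<60
def get(b,m):
    x0,y0,x1,y1=b;q=np.zeros((400,640),bool);q[y0:y1,x0:x1]=1;return P[q&m]
for b,R in(((183,132,238,214),.09),((280,145,315,215),.076)):
    d=get(b,grey&(P[...,2]>.03));c=d.copy()
    for i in range(10):
        m=c.mean(0);w=np.linalg.svd(c-m,full_matrices=False)[2][2];e=(d-m)@w;c=d[abs(e)<(.006 if i<4 else .002)]
    w*=np.sign(w[2]);e=(d-m)@w
    print("n",w,"tilt",90-np.degrees(np.arccos(w[2])),"yaw",np.degrees(np.arctan2(w[0],w[1])),"offs pct",np.percentile(e,[1,5,50,95,99]),len(c))
    top=d[d[:,2]>d[:,2].max()-.01];print(" zmax",d[:,2].max(),"top",top.mean(0),top.min(0),top.max(0),len(top))
    h=np.cross(w,[0,0,1]);h/=np.linalg.norm(h);a=d@h;print(" h",h,"mid",(a.min()+a.max())/2,"w",np.ptp(a), "mid as xy at m:",m+h*((a.min()+a.max())/2-m@h))
c,sn=np.cos(np.radians(-7.15)),np.sin(np.radians(-7.15));R=np.array([[c,-sn],[sn,c]]);o=np.array([.4759,-.2234])
def loc(p):return (p[:,:2]-o)@R
for b in((375,160,402,225),(478,172,502,232)):
    d=get(b,P[...,2]>.116);l=loc(d);print(len(d),d[:,2].max(),"local min",l.min(0),"max",l.max(0))
# tine tips
t=get((340,135,520,262),(P[...,2]>.095)&(P[...,2]<.113));l=loc(t);
print("tines x+",np.median(l[(abs(l[:,0]-.045)<.012)],0),"x-",np.median(l[(abs(l[:,0]+.045)<.012)],0))
for sg in(1,-1):
    y=np.sort(l[(abs(l[:,0]-sg*.045)<.012)&(abs(l[:,1])<.1)][:,1]);print(sg,[ (round(g.mean(),4),len(g)) for g in np.split(y,np.where(np.diff(y)>.012)[0]+1)])
```

```text
n [-0.136  -0.9306  0.3398] tilt 19.86429186088013 yaw -171.68351038483556 offs pct [-0.0026 -0.0018  0.0004  0.0143  0.0158] 1750
 zmax 0.18088518316332158 top [0.5479 0.3581 0.1739] [0.5103 0.347  0.1709] [0.5775 0.3694 0.1809] 139
 h [-0.9895  0.1446  0.    ] mid -0.4912608362452253 w 0.1778331206139528 mid as xy at m: [0.5459 0.3382 0.0909]
n [0.1373 0.9411 0.3089] tilt 17.99344254890694 yaw 8.300820930530032 offs pct [-0.0053 -0.0024  0.0009  0.0125  0.0149] 456
 zmax 0.15161355245190378 top [0.5219 0.1072 0.1461] [0.4861 0.0974 0.1416] [0.5624 0.1212 0.1516] 194
 h [ 0.9895 -0.1444  0.    ] mid 0.5015971964930572 w 0.14698799739388957 mid as xy at m: [0.5251 0.1249 0.0761]
303 0.1437975072077775 local min [-0.0493  0.116 ] max [0.0503 0.134 ]
423 0.1438299043605007 local min [-0.0507 -0.1141] max [ 0.0494 -0.094 ]
tines x+ [ 0.0452 -0.0557] x- [-0.0467 -0.056 ]
1 [(np.float64(-0.0965), 30), (np.float64(-0.0553), 6), (np.float64(-0.0169), 5), (np.float64(0.0214), 5), (np.float64(0.0583), 6), (np.float64(0.0964), 6)]
-1 [(np.float64(-0.0967), 29), (np.float64(-0.0556), 8), (np.float64(-0.0175), 7), (np.float64(0.0205), 6), (np.float64(0.0583), 7), (np.float64(0.0963), 6)]
```

```bash
cat >> h.py <<'E'
from scipy.spatial.transform import Rotation as Ro
def unit(v): return np.array(v,float)/np.linalg.norm(v)
RY=unit([.1245,.9922,0]);RX=np.array([RY[1],-RY[0],0]);RO=np.array([.4755,-.2218,0])
def frame(z,y):
    z=unit(z);y=unit(np.array(y)-np.dot(y,z)*z);return np.c_[np.cross(y,z),y,z]
S=dict(c=np.array([.526,.1304,.0785]),n=unit([.136,.932,.326]),r=.076)
D=dict(c=np.array([.545,.3326,.092]),n=unit([-.136,-.931,.34]),r=.090)
for q in(S,D): q["u"]=unit(np.array([0,0,1])-q["n"][2]*q["n"]); q["R"]=frame(-q["u"],q["n"]*np.sign(q["n"][1])); q["g"]=q["c"]+(q["r"]-.029)*q["u"]
RR=frame([0,0,-1],RY)
def rel(p,R,p0=None,R0=None):
    if p0 is None:
        from bench import robot
        o=robot.get_obs();p0=o["tool_pos"];R0=Ro.from_euler("xyz",o["ee_rot"]).as_matrix()
        print("t",round(o["time"],2),"p",p0.round(4),"F",o["wrist_force"].round(1),"w",round(o["width"],4),"f",round(o["finger_force"],1),"q",o["joint_positions"].round(2))
    print("ROW",np.degrees(Ro.from_matrix(R0.T@R).as_rotvec()).round(1),((R0.T@(np.array(p)-p0))*1000).round(1))
E
python3 -c "
from h import *
rel(S['g']+S['u']*.08,S['R'])"
```

```text
t 0.1 p [ 0.1712 -0.5222  0.2044] F [ 0.1  0.5 -0.8] w 0.0937 f 0.0 q [-1.36  0.09  1.37  0.    1.68 -0.1 ]
ROW [  -6.    25.4 -151.7] [ 521.9 -472.4    6.9]
```

Emit:
{"name": "arm_command", "arguments": {
  "targets": [0,0,0,0,0,-100,-0.1,0,0,0,0,0,-100,-0.1,-3,12.7,-76,261,-236,-100,-0.1,-3,12.7,-76,261,-236,-100,-0.1,-3,12.7,-76,261,-236,-100,-0.1,-3,12.7,-76,261,-236,-100,-0.1,-3,12.7,-76,261,-236,-100,-0.1,-3,12.7,-76,261,-236,-100,-0.1,-3,12.7,-76,261,-236,-100,-0.1,-3,12.7,-76,261,-236,-100,-0.1,-3,12.7,-76,261,-236,-100,-0.1]
}}

```text
time: 1.2
tool_pos: [0.3464, -0.215, 0.3055]
ee_rot: [2.974, -0.131, 1.67]
wrist_force: [-0.1, 0.4, 0.3]
width: 0.0517
finger_force: 0.0
```

```bash
python3 -c "
from h import *
rel(S['g']+S['u']*.08,S['R'])"
```

```text
t 1.2 p [ 0.3464 -0.215   0.3055] F [-0.1  0.4  0.3] w 0.0517 f 0.0 q [-0.88 -0.26  1.51  0.22  1.9  -0.9 ]
ROW [ -3.1  12.6 -75.1] [269.2 176.2 175.1]
```

Emit:
{"name": "arm_command", "arguments": {
  "targets": [-3,12.6,-75,269,176,100,-0.1,-3,12.6,-75,269,176,100,-0.1,-3,12.6,-75,269,176,100,-0.1,-3,12.6,-75,269,176,100,-0.1,-3,12.6,-75,269,176,100,-0.1,-3,12.6,-75,269,176,175,-0.1,-3,12.6,-75,269,176,175,-0.1,-3,12.6,-75,269,176,175,-0.1,-3,12.6,-75,269,176,175,-0.1,-3,12.6,-75,269,176,175,-0.1,-3,12.6,-75,269,176,175,-0.1,-3,12.6,-75,269,176,175,-0.1,-3,12.6,-75,269,176,175,-0.1]
}}

```text
time: 2.5
tool_pos: [0.5224, 0.0847, 0.1993]
ee_rot: [2.81, -0.0, 2.983]
wrist_force: [0.4, 0.5, 0.6]
width: 0.0516
finger_force: 0.0
```

```bash
python3 -c "
from h import *
rel(S['g'],S['R'])
from bench import robot
s=robot.snapshot('side');cv2.imwrite('pics/s1.png',cv2.resize(s['color'][100:300,150:450,::-1],None,fx=2,fy=2))"
```

```text
t 2.5 p [0.5224 0.0847 0.1993] F [0.4 0.5 0.6] w 0.0516 f 0.0 q [-0.17 -0.01  1.52  0.33  1.63 -1.56]
ROW [-0.1  0.2 -0.8] [ 3.4  3.8 82.1]
```

View pics/s1.png

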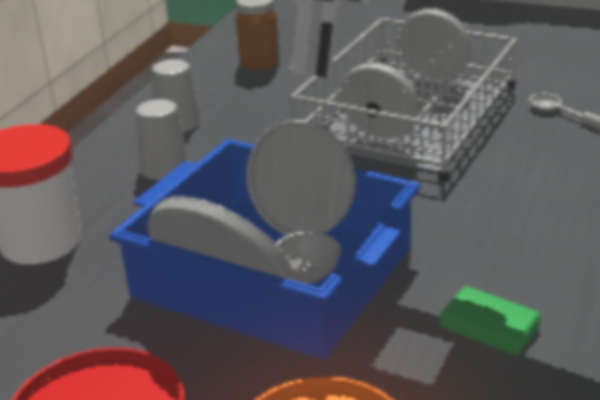

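```bash
python3 -c "
from h import *
from bench import robot
s=robot.snapshot('side');p=np.linalg.inv(s['T'])@np.r_[robot.get_obs()['tool_pos'],1];print(p[:2]/p[2]*s['fx']+[s['cx'],s['cy']],p)
t=robot.snapshot('top')
cv2.imwrite('pics/s2.png',np.vstack([s['color'],t['color']])[:,:,::-1][::2,::2])"
```

```text
[304.53071567 138.58872084] [-0.04458789 -0.13110496  1.2056671   1.        ]
```

View pics/s2.png

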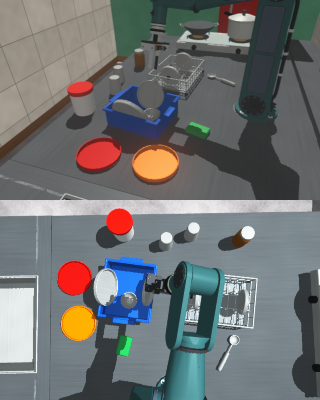

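Fingers show at about (310,130) in the side view, above the side plate's top edge at (300,160), which matches the calibration. Next I descend and grip.

Emit:
{"name": "arm_command", "arguments": {
  "targets": [0,0,-0.8,3.4,3.8,30,-0.1,0,0,-0.8,3.4,3.8,50,-0.1,0,0,-0.8,3.4,3.8,66,-0.1,0,0,-0.8,3.4,3.8,76,-0.1,0,0,-0.8,3.4,3.8,82,-0.1,0,0,-0.8,3.4,3.8,82,-0.1,0,0,-0.8,3.4,3.8,82,-0.1]
}}

```text
time: 3.35
tool_pos: [0.524, 0.1155, 0.1229]
ee_rot: [2.81, 0.004, 2.998]
wrist_force: [0.1, 0.1, 0.1]
width: 0.0518
finger_force: 0.0
```

```bash
python3 -c "
from h import *
rel(S['g'],S['R'])
from bench import robot
s=robot.snapshot('side');cv2.imwrite('pics/s3.png',cv2.resize(s['color'][100:260,220:420,::-1],None,fx=3,fy=3))"
```

```text
t 3.35 p [0.524  0.1155 0.1229] F [0.1 0.1 0.1] w 0.0518 f 0.0 q [-0.11  0.03  1.63  0.33  1.47 -1.57]
ROW [-0.1  0.2  0.1] [ 0.2 -0.3 -0.1]
```

View pics/s3.png

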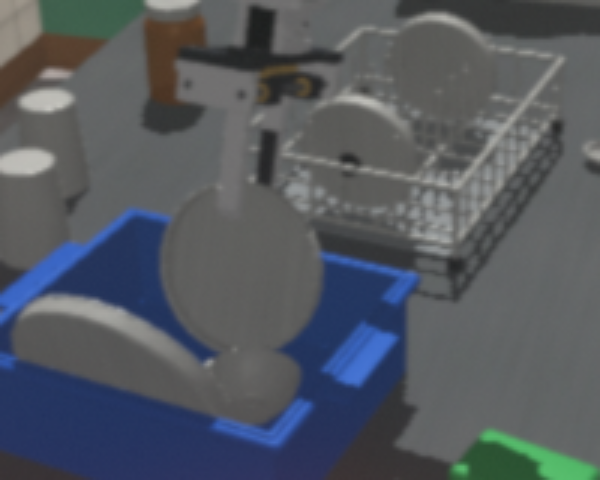

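One finger stands in front of the side plate's top at (232,190) and the other behind it at (265,170). I'll close now.

Emit:
{"name": "arm_command", "arguments": {
  "targets": [0,0,0,0,0,0,0.3,0,0,0,0,0,0,0.5,0,0,0,0,0,0,0.8,0,0,0,0,0,0,1,0,0,0,0,0,0,1,0,0,0,0,0,0,1,0,0,0,0,0,0,1]
}}

```text
time: 4.1
tool_pos: [0.5234, 0.1156, 0.1219]
ee_rot: [2.81, 0.002, 2.998]
wrist_force: [1.0, -0.5, -0.6]
width: 0.0171
finger_force: 30.0
```

```bash
python3 -c "
from h import *
rel(S['g'],S['R'])"
```

```text
t 4.1 p [0.5234 0.1156 0.1219] F [ 1.  -0.5 -0.6] w 0.0171 f 30.0 q [-0.11  0.03  1.63  0.33  1.47 -1.57]
ROW [-0.1  0.1  0.1] [-0.4 -0.  -1.1]
```

Emit:
{"name": "arm_command", "arguments": {
  "targets": [0,0,0,0,0.5,-5,1,0,0,0,0,0.5,-12,1,0,0,0,0,0.5,-22,1,0,0,0,0,0.5,-35,1,0,0,0,0,0.5,-52,1,0,0,0,0,0.5,-72,1,0,0,0,0,0.5,-95,1,0,0,0,0,0.5,-120,1,0,0,0,0,0.5,-145,1,0,0,0,0,0.5,-165,1,0,0,0,0,0.5,-180,1,0,0,0,0,0.5,-188,1,0,0,0,0,0.5,-190,1,0,0,0,0,0.5,-190,1]
}}

```text
time: 5.5
tool_pos: [0.5142, 0.0549, 0.3015]
ee_rot: [2.81, 0.002, 2.998]
wrist_force: [0.7, 0.0, -1.8]
width: 0.0175
finger_force: 30.0
```

```bash
cat >> h.py <<'E'
def rackp(y,cz,r,dz=0): return RO+RY*y+np.array([0,0,cz+r-.029+dz])
E
python3 -c "
from h import *
rel(rackp(-.038,.096,.076,.14),RR)"
```

```text
t 5.5 p [0.5142 0.0549 0.3015] F [ 0.7  0.  -1.8] w 0.0175 f 30.0 q [-0.23 -0.03  1.34  0.34  1.84 -1.57]
ROW [19.   0.3 -1.1] [  -2.1 -306.1  -85.9]
```

Emit:
{"name": "arm_command", "arguments": {
  "targets": [0.6,0,0,0,-9,-3,1,1.9,0,0,0,-31,-9,1,3.8,0,0,0,-61,-17,1,5.7,0,0,0,-92,-26,1,7.6,0,0,-1,-122,-34,1,9.5,0.1,-0.5,-1,-153,-43,1,11.4,0.2,-0.6,-1,-184,-52,1,13.3,0.2,-0.8,-1,-214,-60,1,15.2,0.2,-0.9,-2,-245,-69,1,16.7,0.3,-1,-2,-270,-76,1,18,0.3,-1,-2,-288,-81,1,18.6,0.3,-1.1,-2,-300,-84,1,19,0.3,-1.1,-2,-306,-86,1,19,0.3,-1.1,-2,-306,-86,1,19,0.3,-1.1,-2,-306,-86,1]
}}

```text
time: 7.0
tool_pos: [0.471, -0.2588, 0.2836]
ee_rot: [3.141, 0.001, 3.018]
wrist_force: [-0.7, -0.1, -0.9]
width: 0.0176
finger_force: 30.0
```

Run:
```python
from h import *
from bench import robot
rel(rackp(-.038,.096,.076,.0),RR)
np.set_printoptions(precision=4,suppress=True)
for n in("side","top"):
    s=robot.snapshot(n);P=cloud(s);np.savez(n+"1.npz",**s);P[s["range_z"]==0]=-1
    c=rackp(-.038,.096,.076,.14)+[0,0,-.047]
    L=np.stack([(P-c)@RX,(P-c)@RY,P[...,2]-c[2]],-1)
    q=(abs(L[...,0])<.09)&(abs(L[...,1])<.05)&(L[...,2]<.05)&(L[...,2]>-.1);l=L[q]
    print(n,len(l),l.min(0),l.max(0))
    if len(l)>100:
        m=l.mean(0);w=np.linalg.svd(l-m,full_matrices=False)[2][2];print(m,w)
cv2.imwrite('pics/s4.png',cv2.resize(robot.snapshot('side')['color'][60:220,260:460,::-1],None,fx=3,fy=3))
```

```text
t 7.0 p [ 0.471  -0.2588  0.2836] F [-0.7 -0.1 -0.9] w 0.0176 f 30.0 q [-0.61  0.06  1.25  0.    1.83 -2.06]
ROW [0.  0.  0.1] [  0.3  -0.8 140.6]
side 1668 [-0.0782 -0.0152 -0.0761] [0.0749 0.016  0.05  ]
[ 0.0003 -0.0035 -0.0097] [-0.0002 -0.9996 -0.0266]
top 785 [-0.0746 -0.0073 -0.0765] [0.0759 0.0126 0.0499]
[-0.0256  0.0013 -0.0208] [ 0.0419 -0.9985 -0.0344]
```

View pics/s4.png

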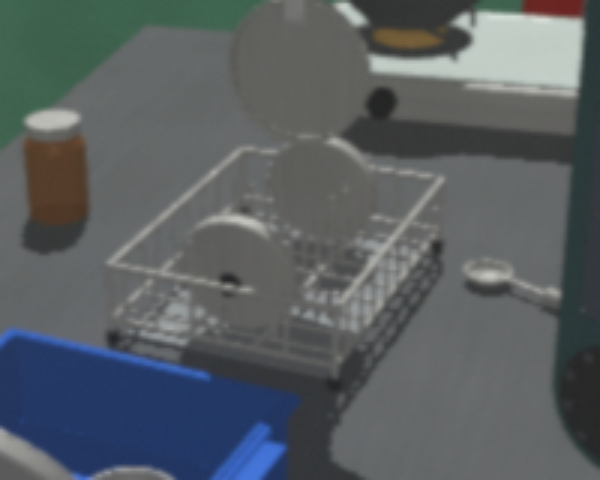

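The side plate hangs upright at (300,65), clear above the saucer at (320,185). The cloud has it centred within about 2 mm. Next I lower it.

Emit:
{"name": "arm_command", "arguments": {
  "targets": [0,0,0,0,0,5,1,0,0,0,0,0,15,1,0,0,0,0,0,30,1,0,0,0,0,0,45,1,0,0,0,0,-0.5,60,1,0,0,0,0,-0.5,75,1,0,0,0,0,-0.5,88,1,0,0,0,0,-0.5,100,1,0,0,0,0,-0.5,110,1,0,0,0,0,-0.5,118,1,0,0,0,0,-0.5,125,1,0,0,0,0,-0.5,130,1,0,0,0,0,-0.5,133,1,0,0,0,0,-0.5,135,1,0,0,0,0,-0.5,136,1,0,0,0,0,-0.5,136,1]
}}

```text
time: 8.75
tool_pos: [0.471, -0.26, 0.1477]
ee_rot: [-3.142, 0.001, 3.018]
wrist_force: [0.8, 0.4, -2.0]
width: 0.017
finger_force: 30.0
```

Emit:
{"name": "arm_command", "arguments": {
  "targets": [0,0,0,0,0,1,1,0,0,0,0,0,2,1,0,0,0,0,0,2,1]
}}

```text
time: 9.05
tool_pos: [0.4709, -0.2598, 0.1455]
ee_rot: [3.141, 0.0, 3.018]
wrist_force: [-0.8, 0.4, -1.6]
width: 0.0176
finger_force: 30.0
```

Emit:
{"name": "arm_command", "arguments": {
  "targets": [0,0,0,0,0,1,1,0,0,0,0,0,2,1,0,0,0,0,0,2,1]
}}

```text
time: 9.35
tool_pos: [0.4708, -0.2598, 0.1433]
ee_rot: [3.141, 0.0, 3.018]
wrist_force: [0.4, -0.6, -2.0]
width: 0.0175
finger_force: 30.0
```

Emit:
{"name": "arm_command", "arguments": {
  "targets": [0,0,0,0,0,0.7,1,0,0,0,0,0,1.5,1,0,0,0,0,0,1.5,1]
}}

```text
time: 9.65
tool_pos: [0.471, -0.2601, 0.1428]
ee_rot: [-3.141, 0.001, 3.018]
wrist_force: [-0.5, 0.6, 2.7]
width: 0.0174
finger_force: 30.0
```

Emit:
{"name": "arm_command", "arguments": {
  "targets": [0,0,0,0,0,0.7,1,0,0,0,0,0,1.5,1,0,0,0,0,0,1.5,1]
}}

```text
time: 9.95
tool_pos: [0.4713, -0.2605, 0.1427]
ee_rot: [-3.14, 0.003, 3.018]
wrist_force: [-1.8, 0.6, 7.0]
width: 0.0171
finger_force: 30.0
```

Contact at z = 0.143 (force +7 N), so the plate rests on the bottom wires. I'll release and retreat upward.

Emit:
{"name": "arm_command", "arguments": {
  "targets": [0,0,0,0,0,-0.7,0.6,0,0,0,0,0,-0.7,0.5,0,0,0,0,0,-0.7,0.4,0,0,0,0,0,-0.7,0.2,0,0,0,0,0,-0.7,0.1,0,0,0,0,0,-0.7,0.1,0,0,0,0,0,-0.7,0.1,0,0,0,0,0,-15,0.1,0,0,0,0,0,-35,0.1,0,0,0,0,0,-70,0.1,0,0,0,0,0,-110,0.1,0,0,0,0,0,-155,0,0,0,0,0,0,-180,-0.1,0,0,0,0,0,-180,-0.1]
}}

```text
time: 11.35
tool_pos: [0.4721, -0.2608, 0.3273]
ee_rot: [-3.136, 0.011, 3.018]
wrist_force: [0.1, -0.4, -0.5]
width: 0.0517
finger_force: 0.0
```

Run:
```python
from h import *
from bench import robot
np.set_printoptions(precision=4,suppress=True)
rel(D['g']+D['u']*.08,D['R'])
s=robot.snapshot("side");P=cloud(s);P[s["range_z"]==0]=-1
c=rackp(-.038,.096,.076)+[0,0,-.047]
L=np.stack([(P-c)@RX,(P-c)@RY,P[...,2]],-1)
l=L[(abs(L[...,0])<.09)&(abs(L[...,1])<.035)&(L[...,2]<.2)&(L[...,2]>.115)]
print(len(l),l.min(0),l.max(0),l.mean(0),np.linalg.svd(l-l.mean(0),full_matrices=False)[2][2])
```

```text
t 11.35 p [ 0.4721 -0.2608  0.3273] F [ 0.1 -0.4 -0.5] w 0.0517 f 0.0 q [-0.61  0.06  1.16  0.    1.91 -2.06]
ROW [19.6  0.8  1.1] [  1.  646.3  99.3]
535 [-0.0757 -0.0289  0.1151] [0.0685 0.0016 0.1712] [-0.0027 -0.0164  0.1379] [ 0.0249  0.9994 -0.0224]
```

Side plate stands (top at 0.171 m). Going to the dinner plate.

Emit:
{"name": "arm_command", "arguments": {
  "targets": [3,0,0,0,40,0,-0.1,6,0.2,0.3,0,85,0,-0.1,10,0.4,0.5,0,133,0,-0.1,14,0.6,0.8,1,182,0,-0.1,17,0.7,1,1,231,0,-0.1,19.6,0.8,1.1,1,280,0,-0.1,19.6,0.8,1.1,1,329,0,-0.1,19.6,0.8,1.1,1,378,0,-0.1,19.6,0.8,1.1,1,427,0,-0.1,19.6,0.8,1.1,1,475,20,-0.1,19.6,0.8,1.1,1,520,40,-0.1,19.6,0.8,1.1,1,560,60,-0.1,19.6,0.8,1.1,1,600,80,-0.1,19.6,0.8,1.1,1,630,99,-0.1,19.6,0.8,1.1,1,646,99,-0.1,19.6,0.8,1.1,1,646,99,-0.1,19.6,0.8,1.1,1,646,99,-0.1,19.6,0.8,1.1,1,646,99,-0.1]
}}

```text
time: 13.2
tool_pos: [0.5498, 0.3801, 0.2222]
ee_rot: [-2.8, -0.009, 2.995]
wrist_force: [-0.3, 0.3, 0.6]
width: 0.0512
finger_force: 0.0
```

Run:
```python
from h import *
from bench import robot
np.set_printoptions(precision=4,suppress=True)
rel(D['g'],D['R'])
s=robot.snapshot("side");cv2.imwrite('pics/s5.png',cv2.resize(s['color'][90:290,180:440,::-1],None,fx=3,fy=3))
```

```text
t 13.2 p [0.5498 0.3801 0.2222] F [-0.3  0.3  0.6] w 0.0512 f 0.0 q [ 0.64  0.58  0.75 -0.26  2.05 -0.88]
ROW [ 0.3 -0.5  0.1] [-2.8 -1.  77.7]
```

View pics/s5.png

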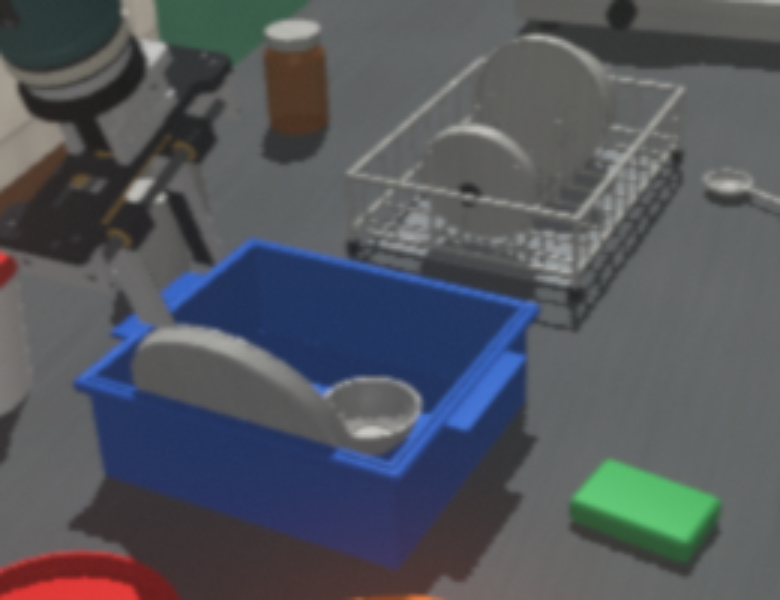

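The side plate stands in the rack at (540,100). The fingers at (150,300) are just above the dinner plate's top edge at (195,330). Descending and gripping.

Emit:
{"name": "arm_command", "arguments": {
  "targets": [0.3,-0.5,0,-2.8,-1,25,-0.1,0.3,-0.5,0,-2.8,-1,45,-0.1,0.3,-0.5,0,-2.8,-1,60,-0.1,0.3,-0.5,0,-2.8,-1,71,-0.1,0.3,-0.5,0,-2.8,-1,78,-0.1,0.3,-0.5,0,-2.8,-1,78,-0.1,0.3,-0.5,0,-2.8,-1,78,-0.1]
}}

```text
time: 13.95
tool_pos: [0.5481, 0.3542, 0.1494]
ee_rot: [-2.795, -0.001, 2.999]
wrist_force: [0.1, -0.2, -0.4]
width: 0.0515
finger_force: 0.0
```

Emit:
{"name": "arm_command", "arguments": {
  "targets": [0,0,0,0,0,0,0.3,0,0,0,0,0,0,0.5,0,0,0,0,0,0,0.8,0,0,0,0,0,0,1,0,0,0,0,0,0,1,0,0,0,0,0,0,1,0,0,0,0,0,0,1]
}}

```text
time: 14.65
tool_pos: [0.5478, 0.3543, 0.1483]
ee_rot: [-2.794, -0.002, 3.0]
wrist_force: [0.3, 0.4, -0.8]
width: 0.0176
finger_force: 30.0
```

```bash
python3 -c "
from h import *
rel(D['g'],D['R'])"
```

```text
t 14.65 p [0.5478 0.3543 0.1483] F [ 0.3  0.4 -0.8] w 0.0176 f 30.0 q [ 0.62  0.53  0.96 -0.26  1.88 -0.86]
ROW [-0.  -0.   0.2] [-0.4 -1.4 -0.6]
```

Emit:
{"name": "arm_command", "arguments": {
  "targets": [0,0,0,0,-0.5,-5,1,0,0,0,0,-1,-12,1,0,0,0,0,-1,-22,1,0,0,0,0,-1,-35,1,0,0,0,0,-1,-52,1,0,0,0,0,-1,-70,1,0,0,0,0,-1,-86,1,0,0,0,0,-1,-98,1,0,0,0,0,-1,-106,1,0,0,0,0,-1,-110,1,0,0,0,0,-1,-110,1]
}}

```text
time: 15.75
tool_pos: [0.5533, 0.3905, 0.2527]
ee_rot: [-2.795, -0.001, 3.0]
wrist_force: [-0.1, -0.5, -2.7]
width: 0.0173
finger_force: 30.0
```

```bash
python3 -c "
from h import *
rel(rackp(.038,.111,.09,.14),RR)"
```

```text
t 15.75 p [0.5533 0.3905 0.2527] F [-0.1 -0.5 -2.7] w 0.0173 f 30.0 q [ 0.65  0.61  0.65 -0.28  2.12 -0.9 ]
ROW [-19.9  -0.2  -1. ] [  -8.9 -564.9  141. ]
```

Emit:
{"name": "arm_command", "arguments": {
  "targets": [0,0,0,0,-2,-5,1,0,0,0,0,-6,-17,1,0,0,0,0,-11,-32,1,0,0,0,0,-18,-46,1,-0.6,0,0,0,-32,-52,1,-1.8,0,0,0,-54,-44,1,-3.2,0,-0.1,-1,-84,-33,1,-4.8,0,-0.2,-1,-120,-20,1,-6.4,0,-0.3,-2,-158,-6,1,-8,0,-0.4,-2,-196,8,1,-9.6,0,-0.4,-3,-234,21,1,-11.2,0,-0.5,-3,-272,35,1,-12.8,-0.1,-0.6,-4,-310,49,1,-14.4,-0.1,-0.7,-5,-348,62,1,-15.8,-0.1,-0.8,-6,-386,76,1,-17,-0.1,-0.8,-6,-424,90,1,-18,-0.1,-0.9,-7,-460,103,1,-18.8,-0.2,-0.9,-7,-492,114,1,-19.4,-0.2,-1,-8,-518,124,1,-19.9,-0.2,-1,-8,-538,131,1]
}}

```text
time: 17.75
tool_pos: [0.4812, -0.158, 0.3117]
ee_rot: [-3.141, -0.002, 3.014]
wrist_force: [-0.1, -0.3, -2.5]
width: 0.0175
finger_force: 30.0
```

```bash
python3 -c "
from h import *
rel(rackp(.038,.111,.09,.14),RR)"
```

```text
t 17.75 p [ 0.4812 -0.158   0.3117] F [-0.1 -0.3 -2.5] w 0.0175 f 30.0 q [-0.43 -0.    1.26 -0.    1.89 -1.87]
ROW [-0.  -0.1 -0.2] [ -2.4 -26.   -0.3]
```

Emit:
{"name": "arm_command", "arguments": {
  "targets": [0,0,0,-1,-10,0,1,0,0,-0.2,-2,-18,0,1,0,0,-0.2,-2.4,-24,0,1,0,0,-0.2,-2.4,-26,0,1,0,0,-0.2,-2.4,-26,0,1,0,0,-0.2,-2.4,-26,0,1]
}}

```text
time: 18.35
tool_pos: [0.4825, -0.1812, 0.3122]
ee_rot: [3.141, -0.001, 3.022]
wrist_force: [0.6, 0.1, -2.4]
width: 0.0175
finger_force: 30.0
```

Run:
```python
from h import *
from bench import robot
rel(rackp(.038,.111,.09,.0),RR)
np.set_printoptions(precision=4,suppress=True)
s=robot.snapshot("side");P=cloud(s);P[s["range_z"]==0]=-1
c=rackp(.038,.111,.09,.14)+[0,0,-.061]
L=np.stack([(P-c)@RX,(P-c)@RY,P[...,2]-c[2]],-1)
l=L[(abs(L[...,0])<.11)&(abs(L[...,1])<.03)&(L[...,2]<.05)&(L[...,2]>-.11)]
print(len(l),l.min(0),l.max(0),np.linalg.svd(l-l.mean(0),full_matrices=False)[2][2])
```

```text
t 18.35 p [ 0.4825 -0.1812  0.3122] F [ 0.6  0.1 -2.4] w 0.0175 f 30.0 q [-0.47  0.01  1.24 -0.    1.89 -1.92]
ROW [ 0.  -0.1  0.3] [  1.8  -3.2 140.2]
2291 [-0.092  -0.013  -0.0923] [0.0896 0.0184 0.05  ] [-0.0129  0.9997 -0.0189]
```

Emit:
{"name": "arm_command", "arguments": {
  "targets": [0,0,0,1,-1.5,5,1,0,0,0,1.8,-3,15,1,0,0,0,1.8,-3,30,1,0,0,0,1.8,-3,45,1,0,0,0,1.8,-3,60,1,0,0,0,1.8,-3,75,1,0,0,0,1.8,-3,88,1,0,0,0,1.8,-3,100,1,0,0,0,1.8,-3,110,1,0,0,0,1.8,-3,118,1,0,0,0,1.8,-3,125,1,0,0,0,1.8,-3,130,1,0,0,0,1.8,-3,134,1,0,0,0,1.8,-3,136.5,1,0,0,0,1.8,-3,138,1,0,0,0,1.8,-3,138,1]
}}

```text
time: 20.0
tool_pos: [0.4801, -0.1847, 0.1742]
ee_rot: [3.142, -0.001, 3.021]
wrist_force: [0.2, 0.1, -2.7]
width: 0.0171
finger_force: 30.0
```

Emit:
{"name": "arm_command", "arguments": {
  "targets": [0,0,0,0,0,0.7,1,0,0,0,0,0,1.5,1,0,0,0,0,0,1.5,1]
}}

```text
time: 20.3
tool_pos: [0.4804, -0.1848, 0.1739]
ee_rot: [-3.141, 0.001, 3.021]
wrist_force: [-1.9, 0.6, 2.5]
width: 0.0173
finger_force: 30.0
```

Emit:
{"name": "arm_command", "arguments": {
  "targets": [0,0,0,0,0,0.6,1,0,0,0,0,0,1.2,1,0,0,0,0,0,1.2,1]
}}

```text
time: 20.6
tool_pos: [0.4807, -0.1849, 0.1739]
ee_rot: [-3.141, 0.002, 3.021]
wrist_force: [-2.4, 0.7, 7.5]
width: 0.0174
finger_force: 30.0
```

Emit:
{"name": "arm_command", "arguments": {
  "targets": [0,0,0,0,0,-0.7,0.6,0,0,0,0,0,-0.7,0.5,0,0,0,0,0,-0.7,0.4,0,0,0,0,0,-0.7,0.2,0,0,0,0,0,-0.7,0.1,0,0,0,0,0,-0.7,0.1,0,0,0,0,0,-0.7,0.1,0,0,0,0,0,-15,0.1,0,0,0,0,0,-35,0.1,0,0,0,0,0,-70,0.1,0,0,0,0,0,-110,0.1,0,0,0,0,0,-150,0,0,0,0,0,0,-170,-0.1,0,0,0,0,0,-170,-0.1,0,0,0,0,0,-170,-0.1]
}}

```text
time: 22.1
tool_pos: [0.4803, -0.1847, 0.3417]
ee_rot: [-3.141, -0.001, 3.021]
wrist_force: [0.1, 0.9, -0.5]
width: 0.0517
finger_force: 0.0
```

Run:
```python
from h import *
from bench import robot
np.set_printoptions(precision=4,suppress=True)
s=robot.snapshot("side");P=cloud(s);P[s["range_z"]==0]=-1
L=np.stack([(P-RO)@RX,(P-RO)@RY,P[...,2]],-1)
for y in(.038,-.038):
    l=L[(abs(L[...,0])<.11)&(abs(L[...,1]-y)<.03)&(L[...,2]<.23)&(L[...,2]>.12)]
    print(len(l),l.min(0),l.max(0),np.linalg.svd(l-l.mean(0),full_matrices=False)[2][2])
print(robot.get_obs()["wrist_force"])
cv2.imwrite('pics/s6.png',cv2.resize(s['color'][80:280,180:440,::-1],None,fx=3,fy=3))
```

```text
1123 [-0.091   0.0371  0.1201] [0.0847 0.0679 0.2005] [-0.0163  0.9961 -0.0867]
231 [-0.0725 -0.0666  0.1202] [ 0.031  -0.0359  0.1718] [ 0.224   0.9053 -0.3608]
[ 0.1076 -0.8309 -0.2146]
```

View pics/s6.png

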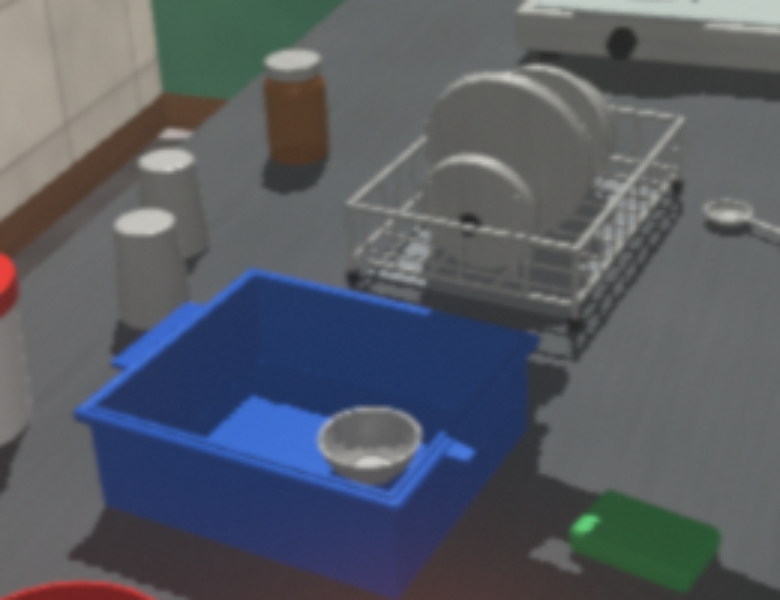

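The dinner plate at (510,140) and the side plate at (570,120) both stand in their gaps, with tops at 0.2005 and 0.172 m. The lid, saucer and bowl look undisturbed, and the gripper is clear.

```bash
python3 -c "
from bench import robot
print(robot.close_job())"
```

```text
the job is handed in; nothing more can be done
None
```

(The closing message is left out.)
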